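# Slide the thread profile gauge off the shelf edge and set it on the checking stand

## Task

The flat steel thread profile gauge lies in its channel on the maple shelf, too thin and too closely guided to pick up there: press on it lightly and draw it along the channel towards the robot until its plain end overhangs the shelf's front edge enough to grip by its two long sides (still resting on the shelf, not tipping off). Lift it clear, carry it to the checking stand and lower it gently with its hole over the stand's pin, so that it lies flat along the rest, then let go. Never press its lapped faces against the shelf or the stand with more than 25 N, and leave the bumper ring, mandrel, torch and depth gauge where they are.

Things in the scene. Friction and masses are not known exactly. Their poses are not given: they have to be found in the camera images.
- gauge_center (a point): centre (half-way through) of the thread profile gauge, a flat steel strip 130 mm long, 44 wide, 3 thick, 0.09 to 0.18 kg. x along it towards its toothed end, y across, z up; plain end at x = -65 mm, towards the robot, toothed end at +65 mm (teeth stand out 2 mm more). Starts flat in the shelf's channel, plain end 33 to 51 mm behind the front edge. It tips off if its centre passes the edge
- gauge_hole (a point): centre of the 16 mm round through hole in the gauge, 43 mm from the gauge's centre towards the toothed end; axes as for the gauge
- gauge_front (a point): middle of the gauge's plain end, 65 mm from its centre; axes as for the gauge. The waxed channel is slippery (friction 0.24 to 0.38), shut fingertips hold the steel better, so a press of 8 to 14 N on the gauge's rear half drags it. Gauge and shelf are hard: 1 mm of press depth makes tens of newtons, so the press must be regulated by the felt force
- shelf: maple shelf section, fixed, its top 75 to 105 mm above the table (set by a lead screw). Origin: centre of the board's upper face; x to the back, away from the robot, y left, z up. Board 188 mm deep (x), 220 wide, 20 thick, ledge at the back edge 14 mm high. Gear case, screw and crank stand behind the ledge at y = +20 to +116 mm, up to 65 mm above the board
- shelf_edge (a point): middle of the gauge's channel at the board's front edge (x = -94, y = -45 mm on the shelf), on the upper face; axes as for the shelf. The channel runs along x between two wooden battens 4 mm high, 10 wide, 49 mm apart. The gauge overhangs towards -x of this point; the space below and beside the overhang is free down to the table
- stand_pin (a point): pin of the checking stand: point on its axis 1.5 mm above the rest, where the hole's centre comes to lie; x along the rest, away from the robot, y across, z up. Pin upright, 8 mm thick, 16 mm tall, tapered top. Rest: flat bar 30 mm wide, its top 50 mm above the table, from 65 mm before the pin (-x) to 25 mm behind it. The gauge's plain end points to -x and overhangs the rest
- stand: the fixed steel and aluminium checking stand; origin on the table, 43 mm before the pin; axes as for the pin. Base plate 10 mm thick, 120 mm long, 90 mm wide under the rest
- bumper: bystander: rubber bumper ring, 52 mm across, 18 mm high, lying on the shelf left of the channel; origin at the centre of its underside
- mandrel: bystander: blued steel drift mandrel, 130 mm long, 18 mm thick, lying across the back of the shelf left of the channel; origin under its middle
- torch: bystander: silver torch standing on its head on the table, 38 mm across, 110 mm high; origin at the centre of its underside
- depthgauge: bystander: thread depth gauge with brass handle, 135 mm long, 50 mm wide at its bar, 20 mm high, lying on the table in front of the robot; origin under its middle
Things that resemble listed ones, but are neither listed nor needed, are in the scene too. Of the things that look like the part that bears gauge_center, the middle-sized one is meant.

How it is judged:
By the outcome, as a careful person would: the job done as asked, in the order asked, and still so for the second after the job is handed in, with the robot touching nothing.
It also fails if it takes over 72 s, if anything falls off the work surface, if the arm or the gripper's body presses on something with over 40 N, if the wrist force passes 120 N, or if a joint passes its speed limit or range.

## Robot

A 7-joint arm with a two-finger parallel gripper is mounted at the origin on the work surface. World frame = base frame: x ahead of the robot, y to its left, z up, the work surface at z = 0. Lengths are in m, angles in rad, forces in N, time in s.
With the tool pointing down it reaches from about 0.4 to 0.875 m from the base axis. Payload 19.3 kg.
Tool frame: the origin (TCP) lies on the centre line of the jaws, within the pads' length; the fingertips stand 25 mm ahead of it and the grasp point (between the pads) lies 6 mm ahead of it; z points along the fingers, y is the line along which they close (so a half turn about z gives the same grasp; the last joint's range is limited). The gripper opens to 85 mm and grips with 20 to 120 N. Pads are 22 mm wide; open, the fingers measure 114 mm over their backs; the gripper's body (76 mm by 85 mm) begins 54 mm behind the grasp point. The pads swing forward as they close: fully open they stand 13 mm farther back than shut.
Start: joints at [1.271, 0.521, -0.036, 1.599, 0.021, 1.021, -0.113], TCP at [0.142, -0.609, 0.256] pointing down, gripper open.
Joint ranges: [-2.91, 2.91], [-0.3, 2.13], [-1.5, 1.42], [0.17, 2.43], [-1.26, 4.41], [0.16, 1.93], [-2.52, 2.52]. Speed limits (rad/s): [1.89, 1.89, 2.39, 2.39, 3.01, 3.01, 3.01].

## Interface

Orientations are given as a rotation vector (axis times angle).
In Python, from bench import r gives the robot as it stands.
- The arm moves only by the tool play_rows, never from a script. Its argument "commands" is one flat list of numbers, 7 for each row, row after row: the shift along the world's x, y, z each as a share of 200 mm, from -1 to 1, then the turn, a rotation vector about the world's x, y, z each as a share of 90 degrees, from -1 to 1, then the closure, from 0 (fully open) to 1 (shut). In form: [dx, dy, dz, wx, wy, wz, gripper, dx, dy, dz, wx, wy, wz, gripper, ...]. A call has 1 to 10 rows; each row shifts and turns the commanded pose from where the row before left it; what a row does not reach is not made up. A row lasts 1/12 s, in which the tool goes at most 41.7 mm and 7.16 degrees, less where a joint would pass 70% of its speed; a pose out of reach is approached as far as the arm can. A call with a number of a shift or a turn outside -1 to 1 is refused whole. A call with a gripper value outside its range is refused whole. The fingers move at their own pace and stop on an object; "newtons" is the grip in N (left out, the last holds). Time passes only in rows, so rows that do not move let the fingers close. It gives the time, the measured TCP pose, the force, the opening and the grip force at its end, in the units of the state.
- r.state(): the state, without advancing time (a new reading comes with each control period).
- r.get_image(name): name is "scene" or "side" or "wrist"; returns (picture, depth): 384x512x3 uint8, red, green, blue; 384x512 float32, m along the optical axis (not along the pixel's ray), 0 where there is no reading.
- r.camera_model(name): a dict with "fx", "fy", "cx", "cy" (pixels), "k1" (the pictures are not rectified: a ray, as slopes to the right and down, at radius r is drawn at 1 + k1 r^2 times it, then the intrinsics apply), "camera_from_world" (4x4, takes a point from world to camera coordinates). Camera axes: x right, y up, looking along -z (the intrinsics and any distortion apply to the point x, -y, -z); pixel columns grow to the right and rows downward; lengths in m; the calibration is good to about 2 mm. A picture is of the moment at which its call begins: read the wrist's pose just before it. camera_model takes no time and is no camera call; for the wrist camera it gives the pose at the moment of the call.
- r.job_done(): hands the job in; it is judged then, once.
The state is a dict: "clock": time; "joint_pos": joint angles; "qd": joint speeds; "joint_torque": joint torques, N m; "tool_pos": TCP position; "tcp_rot": TCP orientation; "ft_force": force on the tool from outside, world axes, zero at the start; "moment": the same for the moment, N m; "gripper_width": finger opening in m; "finger_force": force on a finger pad.
Only numpy, scipy, OpenCV 4.12 (cv2) and the standard library are available. Lean on these libraries where they do the work, as an engineer would, in place of code of your own. Each camera call takes 0.05 s, during which the arm holds its last target. There are 200 camera calls.

## Working session

There is one attempt and no reset: what is moved stays moved. The work goes in short steps, Python scripts to look and compute and a tool call to move; the robot and the scene stay as the last step left them, time stands still between calls to the robot, and variables do not carry over. Pictures are saved under pics/ and viewed, at most 10 in all, crops included, and the job is handed in when it is done.

Besides the shell and the picture viewer there is one more tool, called after "Emit:" as name(argument=value, ...) on one line, values as JSON. play_rows: Moves the arm, as the interface text tells. Shift numbers are shares of 200 mm and turn numbers shares of 90 degrees, none past 1 either way. Its arguments: {"type":"object","properties":{"commands":{"type":"array","items":{"type":"number"}},"newtons":{"type":"number"}},"required":["commands"]}

```bash
ls; mkdir -p pics; cat > h.py <<'E'
from bench import r
import numpy as np, cv2
def cam(n):
    m=r.camera_model(n); return m
def ray(m,u,v):
    x=(u-m['cx'])/m['fx']; y=(v-m['cy'])/m['fy']
    xd=np.array([x,y]); p=xd.copy()
    for _ in range(20): p=xd/(1+m['k1']*(p@p))
    return p
def world(m,u,v,d):
    p=ray(m,u,v); c=np.array([p[0]*d,-p[1]*d,-d,1]); return (np.linalg.inv(m['camera_from_world'])@c)[:3]
def onplane(m,u,v,z):
    W=np.linalg.inv(m['camera_from_world']); p=ray(m,u,v)
    o=W[:3,3]; q=W[:3,:3]@np.array([p[0],-p[1],-1]); return o+q*(z-o[2])/q[2]
def proj(m,P):
    c=m['camera_from_world']@np.append(P,1); p=np.array([c[0],-c[1]])/-c[2]; p=p*(1+m['k1']*(p@p))
    return np.array([p[0]*m['fx']+m['cx'],p[1]*m['fy']+m['cy']])
def grab(n):
    m=r.camera_model(n); im,d=r.get_image(n); return m,im,d
E
python3 - <<'E'
from h import *
for n in ('scene','side','wrist'):
    m,im,d=grab(n); np.savez('pics/%s0.npz'%n,im=im,d=d,**m)
    cv2.imwrite('pics/%s0.png'%n,im[...,::-1]); W=np.linalg.inv(m['camera_from_world']); print(n,m['fx'],m['k1'],W[:3,3].round(3),(-W[:3,2]).round(2))
print(r.state())
a=cv2.imread('pics/scene0.png');b=cv2.imread('pics/side0.png')
E
```

```text
pics
scene 438.80880121813175 -0.11506202754998214 [ 1.206 -0.152  0.884] [-0.65  0.07 -0.76]
side 357.6990831494916 -0.06331767945987375 [ 0.513 -0.575  0.739] [ 0.03  0.63 -0.78]
wrist 271.3059111392745 -0.04125767502885597 [ 0.213 -0.593  0.373] [-0.28 -0.07 -0.96]
{'clock': 0.15, 'joint_pos': array([ 1.27078674,  0.5218652 , -0.0363126 ,  1.59984043,  0.02120219,
        1.02109605, -0.11279811]), 'qd': array([ 0.00013757, -0.00280421,  0.0003667 , -0.00261071, -0.00033096,
       -0.0005461 ,  0.00026895]), 'joint_torque': array([ 2.42887843e-03, -9.27381635e+01,  1.98035672e+00, -3.70052326e+01,
        1.79077667e-02,  6.36170822e-03,  1.52749988e-05]), 'tool_pos': array([ 0.14228658, -0.60836857,  0.25587864]), 'tcp_rot': array([-3.12007653e+00, -3.60061902e-01,  2.46714639e-04]), 'ft_force': array([-0.03657132,  0.38865136, -0.8244088 ]), 'moment': array([ 0.00380375, -0.02039857, -0.03308241]), 'finger_force': 0.0, 'gripper_width': 0.08541856383452087}
```

View pics/scene0.png

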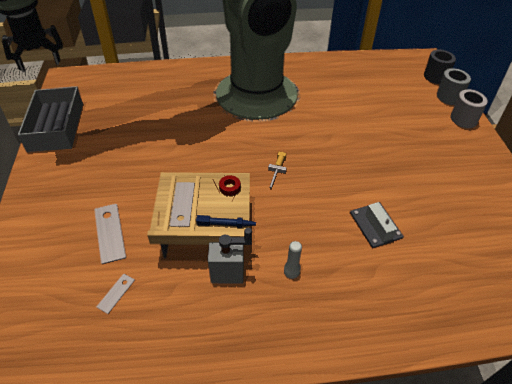

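View pics/side0.png

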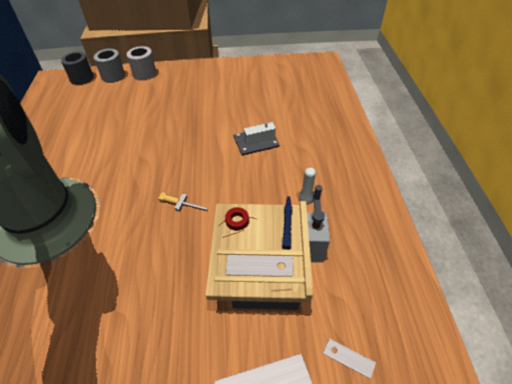

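The gauge candidates are the large strip on the table (scene 110,233), the small one (116,293), and the middle-sized one in the shelf channel (182,203, hole at 181,216). The channel one is meant. The stand is at scene (376,224) and the torch at (293,260). Next I take close crops.

```bash
python3 - <<'E'
from h import *
a=cv2.imread('pics/scene0.png');b=cv2.imread('pics/side0.png')
f=lambda im,x,y,w,h,s:cv2.resize(im[y:y+h,x:x+w],None,fx=s,fy=s,interpolation=cv2.INTER_CUBIC)
A=np.hstack([f(a,145,165,80,60,5),f(a,340,195,80,60,5)])
B=np.hstack([f(b,205,225,114,85.__int__(),3.5)[:297,:399],np.zeros((297,1,3),np.uint8),f(b,225,115,66,50,6)[:297,:396]]) 
B=cv2.resize(B,(800,297))
cv2.imwrite('pics/crop1.png',np.vstack([A,B]))
E
```

```text
File "<stdin>", line 5
    B=np.hstack([f(b,205,225,114,85.__int__(),3.5)[:297,:399],np.zeros((297,1,3),np.uint8),f(b,225,115,66,50,6)[:297,:396]]) 
                                   ^
SyntaxError: invalid decimal literal
```

```bash
python3 - <<'E'
from h import *
a=cv2.imread('pics/scene0.png');b=cv2.imread('pics/side0.png')
f=lambda im,x,y,s:cv2.resize(im[y:y+300//s,x:x+400//s],(400,300),interpolation=cv2.INTER_CUBIC)
cv2.imwrite('pics/crop1.png',np.vstack([np.hstack([f(a,145,165,5),f(a,340,195,5)]),np.hstack([f(b,215,230,4),f(b,220,115,5)])]))
E
```

```text
(no output)
```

View pics/crop1.png

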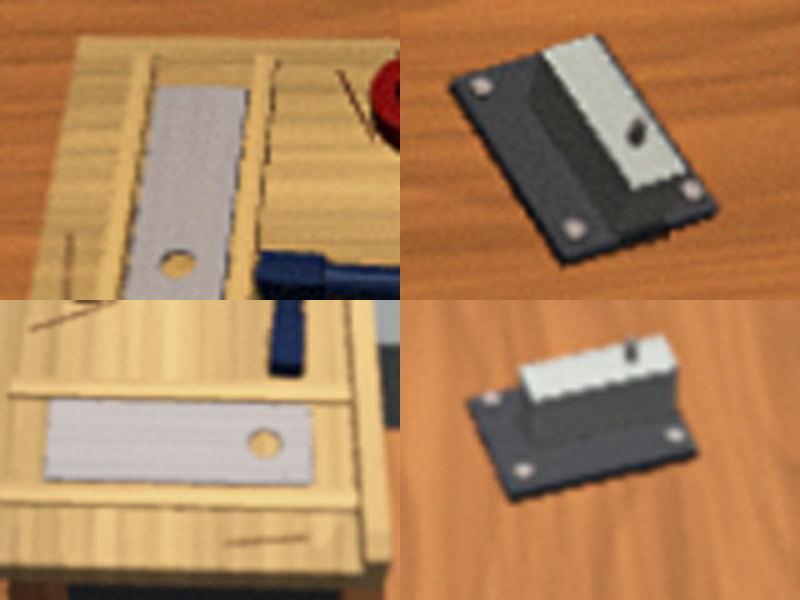

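The crop confirms the channel strip is the medium gauge. Its hole is at scene (180.2,217.4) and side (280.9,265.4). The stand's pin base is at scene (386.4,223.2) and side (265.8,126.6). I'll triangulate these now.

```bash
python3 - <<'E'
from h import *
ms,mi=r.camera_model('scene'),r.camera_model('side')
ds=np.load('pics/scene0.npz')['d'];di=np.load('pics/side0.npz')['d']
def tri(a,b):
    L=[]
    for m,p in((ms,a),(mi,b)):
        W=np.linalg.inv(m['camera_from_world']); q=ray(m,*p); v=W[:3,:3]@[q[0],-q[1],-1]; L.append((W[:3,3],v/np.linalg.norm(v)))
    A=sum(np.eye(3)-np.outer(v,v) for o,v in L); B=sum((np.eye(3)-np.outer(v,v))@o for o,v in L)
    P=np.linalg.solve(A,B); return P, [np.linalg.norm(np.cross(P-o,v)) for o,v in L]
def S(x,y,ox,oy,s): return (x+.5)/s-.5+ox,(y+.5)/s-.5+oy
s1=lambda x,y:S(x,y,145,165,5); s2=lambda x,y:S(x-400,y,340,195,5)
i1=lambda x,y:S(x,y-300,215,230,4); i2=lambda x,y:S(x-400,y-300,220,115,5)
for n,a,b in [('hole',s1(178,264),i1(265,443)),('plainR',s1(154,87),i1(44,480)),('plainL',s1(247,87),i1(47,400)),
 ('pinbase',s2(634,143),i2(631,360)),('pintop',s2(641,122),i2(631,341)),
 ('restFL',s2(600,36),i2(521,365)),('restFR',s2(543,50),i2(524,401)),('restBL',s2(688,178),i2(665,335)),('restBR',s2(630,190),i2(677,372))]:
    P,e=tri(a,b); print(n,P.round(4),np.round(e,4),'depth:',world(ms,*a,ds[round(a[1]),round(a[0])]).round(3),world(mi,*b,di[round(b[1]),round(b[0])]).round(3))
z=.09
# channel direction from battens on side view, torch etc by depth
for n,p in [('torch',(295,247)),('bumper',(230,186)),('dgauge',(278,168)),('mandL',(250,224)),('gear',(226,243)),('crank',(248,235))]:
    print(n,world(ms,*p,ds[p[1],p[0]]).round(3))
# shelf top points: front corner
for p in [s1(80,40),(250,174),s1(40,260)]: print('front',world(ms,*p,ds[round(p[1]),round(p[0])]).round(3))
E
```

```text
hole [ 0.5879 -0.2418  0.1068] [0.0005 0.0005] depth: [ 0.584 -0.243  0.101] [ 0.588 -0.239  0.103]
plainR [ 0.4787 -0.2533  0.1075] [0.0007 0.0007] depth: [ 0.474 -0.255  0.102] [ 0.478 -0.25   0.101]
plainL [ 0.4817 -0.2086  0.1062] [0.0009 0.0009] depth: [ 0.482 -0.209  0.106] [ 0.481 -0.206  0.103]
pinbase [0.609  0.2455 0.0494] [0.0008 0.0008] depth: [0.613 0.243 0.054] [0.609 0.249 0.048]
pintop [0.6085 0.245  0.0647] [0.0003 0.0003] depth: [0.61  0.244 0.067] [0.609 0.248 0.063]
restFL [0.5435 0.2471 0.0506] [0.0002 0.0002] depth: [0.504 0.271 0.001] [0.544 0.248 0.05 ]
restFR [0.5441 0.219  0.0455] [0.0012 0.0012] depth: [0.548 0.217 0.048] [0.544 0.245 0.024]
restBL [0.6318 0.2659 0.0495] [0.0013 0.0013] depth: [0.606 0.285 0.01 ] [0.64  0.326 0.001]
restBR [0.635  0.2357 0.047 ] [0.0003 0.0003] depth: [0.635 0.236 0.047] [0.636 0.242 0.042]
torch [0.695 0.001 0.11 ]
bumper [ 0.502 -0.124  0.104]
dgauge [0.368 0.016 0.016]
mandL [ 0.628 -0.089  0.115]
gear [ 0.689 -0.145  0.137]
crank [ 0.69  -0.099  0.161]
front [ 0.442 -0.291  0.105]
front [ 0.371 -0.062  0.003]
front [ 0.578 -0.305  0.104]
```

Emit:
play_rows(commands=[0.128, 0.133, 0, 0, 0, -0.052, 1, 0.128, 0.133, 0, 0, 0, -0.052, 1, 0.128, 0.133, 0, 0, 0, -0.052, 1, 0.128, 0.133, 0, 0, 0, -0.05, 1, 0.128, 0.133, 0, 0, 0, 0, 1, 0.128, 0.133, 0, 0, 0, 0, 1, 0.128, 0.133, 0, 0, 0, 0, 1, 0.128, 0.133, 0, 0, 0, 0, 1, 0.128, 0.133, 0, 0, 0, 0, 1, 0.128, 0.133, 0, 0, 0, 0, 1])

```text
clock: 0.98
tool_pos: [0.3992, -0.341, 0.2563]
tcp_rot: [-3.138, 0.147, 0.0]
ft_force: [0.1, 0.2, 0.3]
gripper_width: 0.0001
finger_force: 0.0
```

Emit:
play_rows(commands=[0.128, 0.133, 0, 0, 0, 0, 1, 0.128, 0.133, 0, 0, 0, 0, 1, 0.128, 0.133, 0, 0, 0, 0, 1, 0.128, 0.133, 0, 0, 0, 0, 1, 0, 0, 0, 0, 0, 0, 1, 0, 0, 0, 0, 0, 0, 1])

```text
clock: 1.48
tool_pos: [0.5018, -0.2342, 0.2559]
tcp_rot: [-3.138, 0.142, 0.001]
ft_force: [-0.5, -0.4, -0.3]
gripper_width: 0.0004
finger_force: 0.0
```

```bash
python3 - <<'E'
from h import *
s=r.state(); print(s)
m,im,d=grab('wrist'); np.savez('pics/w1.npz',im=im,d=d,**m)
cv2.imwrite('pics/w1.png',cv2.resize(im[...,::-1],(800,600),interpolation=cv2.INTER_CUBIC))
E
```

```text
{'clock': 1.4833, 'joint_pos': array([ 0.40395021,  0.41018024, -0.09919717,  1.78698936,  0.04795841,
        0.94727184, -1.37606031]), 'qd': array([ 0.04642303, -0.01299183,  0.03435083,  0.01845092,  0.00473588,
        0.00274108,  0.01918624]), 'joint_torque': array([ -4.72318321, -79.13666725,  -2.45931946, -36.45468235,
        -0.30975365,  -0.10402826,  -0.63070647]), 'tool_pos': array([ 0.50184782, -0.23421316,  0.25591605]), 'tcp_rot': array([-3.13771474e+00,  1.41546100e-01,  5.24408685e-04]), 'ft_force': array([-0.46362949, -0.39857736, -0.25013496]), 'moment': array([-0.05110701, -0.02299555,  0.01360951]), 'finger_force': 0.0, 'gripper_width': 0.0003857760707967738}
```

View pics/w1.png

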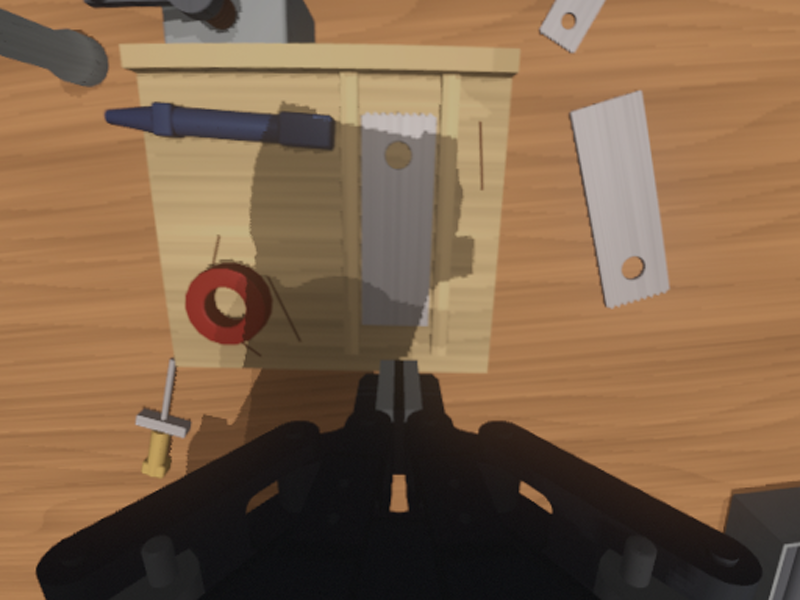

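The wrist view shows the gauge with its hole at (398,155), plain end corners (361,324) and (428,326), the board's front edge at about (395,371), and the battens' inner edges at x≈357 and 443→433.

```bash
python3 - <<'E'
from h import *
m=r.camera_model('wrist'); d=np.load('pics/w1.npz')['d']
for n,p,z in [('hole',(398,155),.106),('pL',(361,325),.106),('pR',(428,326),.106),('tL',(362,116),.106),('tR',(436,117),.106),('edgeL',(300,369),.103),('edgeM',(392,371),.103),('edgeR',(470,372),.103),('batL0',(358,72),.107),('batL1',(357,352),.107),('batR0',(442,74),.107),('batR1',(434,352),.107),('gaugemid',(400,230),.106),('board',(270,180),.103)]:
    u,v=(p[0]+.5)/1.5625-.5,(p[1]+.5)/1.5625-.5
    print(n,onplane(m,u,v,z).round(4),world(m,u,v,d[round(v),round(u)]).round(4))
E
```

```text
hole [ 0.5846 -0.2444  0.106 ] [ 0.5848 -0.2444  0.1025]
pL [ 0.4796 -0.2099  0.106 ] [ 0.4784 -0.2095  0.1027]
pR [ 0.4748 -0.2545  0.106 ] [ 0.474  -0.2545  0.1039]
tL [ 0.6082 -0.2255  0.106 ] [ 0.6082 -0.2255  0.1064]
tR [ 0.6037 -0.2685  0.106 ] [ 0.6042 -0.2689  0.1021]
edgeL [ 0.4499 -0.1631  0.103 ] [ 0.4499 -0.1631  0.1031]
edgeM [ 0.4426 -0.2271  0.103 ] [ 0.5101 -0.2357  0.243 ]
edgeR [ 0.4368 -0.2815  0.103 ] [ 0.4369 -0.2815  0.1033]
batL0 [ 0.6316 -0.2259  0.107 ] [ 0.6317 -0.2259  0.1068]
batL1 [ 0.4608 -0.205   0.107 ] [ 0.4604 -0.2049  0.106 ]
batR0 [ 0.6263 -0.2734  0.107 ] [ 0.6263 -0.2734  0.107 ]
batR1 [ 0.456  -0.2572  0.107 ] [ 0.4562 -0.2571  0.1075]
gaugemid [ 0.54   -0.2416  0.106 ] [ 0.54   -0.2416  0.1058]
board [ 0.5777 -0.1646  0.103 ] [ 0.5777 -0.1645  0.1026]
```

Emit:
play_rows(commands=[0.145, -0.019, 0, 0, 0, -0.006, 1, 0.145, -0.018, 0, 0, 0, -0.006, 1, 0, 0, -0.15, 0, 0, 0, 1, 0, 0, -0.15, 0, 0, 0, 1, 0, 0, -0.15, 0, 0, 0, 1, 0, 0, -0.1, 0, 0, 0, 1, 0, 0, -0.03, 0, 0, 0, 1, 0, 0, 0, 0, 0, 0, 1, 0, 0, 0, 0, 0, 0, 1])

```text
clock: 2.28
tool_pos: [0.5588, -0.2444, 0.1412]
tcp_rot: [3.136, -0.178, 0.001]
ft_force: [0.8, -0.6, 0.1]
gripper_width: -0.0002
finger_force: 0.0
```

```bash
python3 - <<'E'
from h import *
s=r.state(); print(s['tool_pos'],s['tcp_rot'],s['ft_force'],s['qd'].round(3))
E
```

```text
[ 0.55875005 -0.24437607  0.14122645] [ 3.13610840e+00 -1.78470104e-01  8.68246399e-04] [ 0.80610854 -0.55960646  0.07915132] [-0.004 -0.022 -0.004 -0.009 -0.001 -0.001 -0.   ]
```

Emit:
play_rows(commands=[0, 0.012, -0.02, 0, 0, 0, 1, 0, 0, -0.01, 0, 0, 0, 1, 0, 0, -0.003, 0, 0, 0, 1, 0, 0, 0, 0, 0, 0, 1, 0, 0, 0, 0, 0, 0, 1])

```text
clock: 2.7
tool_pos: [0.5589, -0.2412, 0.134]
tcp_rot: [3.136, -0.177, 0.001]
ft_force: [-0.5, -0.6, 0.2]
gripper_width: 0.0003
finger_force: 0.0
```

Emit:
play_rows(commands=[0, 0, -0.002, 0, 0, 0, 1, 0, 0, -0.001, 0, 0, 0, 1, 0, 0, 0, 0, 0, 0, 1])

```text
clock: 2.95
tool_pos: [0.5588, -0.2412, 0.1331]
tcp_rot: [-3.137, 0.177, -0.0]
ft_force: [1.0, -0.7, -0.7]
gripper_width: -0.0001
finger_force: 0.0
```

Emit:
play_rows(commands=[0, 0, -0.002, 0, 0, 0, 1, 0, 0, -0.002, 0, 0, 0, 1, 0, 0, 0, 0, 0, 0, 1])

```text
clock: 3.2
tool_pos: [0.5587, -0.2412, 0.1322]
tcp_rot: [-3.137, 0.177, 0.0]
ft_force: [-0.6, 0.2, -0.3]
gripper_width: -0.0
finger_force: 0.0
```

Emit:
play_rows(commands=[0, 0, -0.0015, 0, 0, 0, 1, 0, 0, 0, 0, 0, 0, 1])

```text
clock: 3.37
tool_pos: [0.5587, -0.2412, 0.1319]
tcp_rot: [-3.137, 0.177, 0.0]
ft_force: [-1.0, 0.2, -0.8]
gripper_width: 0.0003
finger_force: 0.0
```

Emit:
play_rows(commands=[0, 0, -0.0015, 0, 0, 0, 1, 0, 0, 0, 0, 0, 0, 1])

```text
clock: 3.53
tool_pos: [0.5587, -0.2412, 0.1316]
tcp_rot: [-3.137, 0.177, 0.0]
ft_force: [0.8, -1.1, 0.0]
gripper_width: -0.0002
finger_force: 0.0
```

Emit:
play_rows(commands=[0, 0, -0.002, 0, 0, 0, 1, 0, 0, 0, 0, 0, 0, 1])

```text
clock: 3.7
tool_pos: [0.5587, -0.2412, 0.1312]
tcp_rot: [-3.137, 0.177, 0.0]
ft_force: [-0.8, 0.1, 0.6]
gripper_width: 0.0002
finger_force: 0.0
```

Emit:
play_rows(commands=[0, 0, -0.0015, 0, 0, 0, 1, 0, 0, 0, 0, 0, 0, 1])

```text
clock: 3.87
tool_pos: [0.5588, -0.2412, 0.1311]
tcp_rot: [3.137, -0.177, 0.0]
ft_force: [-0.2, -0.5, 2.0]
gripper_width: 0.0
finger_force: 1.1
```

Emit:
play_rows(commands=[0, 0, -0.0015, 0, 0, 0, 1, 0, 0, 0, 0, 0, 0, 1])

```text
clock: 4.03
tool_pos: [0.5588, -0.2412, 0.1311]
tcp_rot: [3.137, -0.177, 0.0]
ft_force: [-1.7, 1.1, 7.8]
gripper_width: 0.0001
finger_force: 3.7
```

Emit:
play_rows(commands=[0, 0, -0.001, 0, 0, 0, 1, -0.003, 0.0003, 0, 0, 0, 0, 1, -0.006, 0.0007, 0, 0, 0, 0, 1, -0.006, 0.0007, 0, 0, 0, 0, 1, -0.006, 0.0007, 0, 0, 0, 0, 1])

```text
clock: 4.45
tool_pos: [0.5553, -0.2408, 0.131]
tcp_rot: [3.136, -0.177, 0.003]
ft_force: [2.0, -0.2, 3.9]
gripper_width: -0.0003
finger_force: 2.7
```

Emit:
play_rows(commands=[-0.006, 0.0007, 0, 0, 0, 0, 1, -0.006, 0.0007, 0, 0, 0, 0, 1, -0.006, 0.0007, 0, 0, 0, 0, 1])

```text
clock: 4.7
tool_pos: [0.5517, -0.2404, 0.1311]
tcp_rot: [3.136, -0.177, 0.003]
ft_force: [2.2, 0.0, 5.2]
gripper_width: -0.0
finger_force: 2.7
```

Emit:
play_rows(commands=[-0.003, 0.0003, -0.0012, 0, 0, 0, 1, -0.008, 0.0009, 0, 0, 0, 0, 1, -0.008, 0.0009, 0, 0, 0, 0, 1, -0.008, 0.0009, 0, 0, 0, 0, 1, -0.008, 0.0009, 0, 0, 0, 0, 1])

```text
clock: 5.12
tool_pos: [0.545, -0.2397, 0.131]
tcp_rot: [3.136, -0.177, 0.004]
ft_force: [3.2, -1.2, 8.1]
gripper_width: -0.0002
finger_force: 3.8
```

```bash
cat > g.py <<'E'
from h import *
import sys
def plain():
    m,im,d=grab('side'); cv2.imwrite('pics/%s.png'%sys.argv[1],im[...,::-1])
    h=cv2.cvtColor(im,cv2.COLOR_RGB2HSV); out={}
    # scan along gauge axis line in world from before edge to behind, at several lateral offsets
    e=np.array([.442,-.2305]); a=np.array([.994,-.110]); n=np.array([.11,.994])
    for l in(-.012,0,.012):
        for s in np.arange(-.08,.06,.0005):
            u,v=proj(m,np.append(e+a*s+n*l,.106)); p=cv2.getRectSubPix(h[...,1],(1,1),(u,v))[0,0]
            if p<50: out[l]=round(s*1000,1); break
    print('plain end rel. edge mm',out)
plain(); s=r.state(); print(s['tool_pos'],s['ft_force'])
E
python3 g.py s1
```

```text
plain end rel. edge mm {-0.012: np.float64(24.5), 0: np.float64(25.0), 0.012: np.float64(25.0)}
[ 0.54472685 -0.23968721  0.13105499] [1.32347288 0.11756531 8.25124968]
```

Emit:
play_rows(commands=[-0.01, 0.0011, -0.0006, 0, 0, 0, 1, -0.01, 0.0011, 0, 0, 0, 0, 1, -0.01, 0.0011, 0, 0, 0, 0, 1, -0.01, 0.0011, 0, 0, 0, 0, 1, -0.01, 0.0011, 0, 0, 0, 0, 1, -0.01, 0.0011, 0, 0, 0, 0, 1, -0.01, 0.0011, 0, 0, 0, 0, 1])

```text
clock: 5.75
tool_pos: [0.5311, -0.2382, 0.131]
tcp_rot: [3.136, -0.177, 0.005]
ft_force: [2.8, -0.3, 8.8]
gripper_width: -0.0002
finger_force: 4.4
```

```bash
python3 g.py s2
```

```text
plain end rel. edge mm {-0.012: np.float64(10.5), 0: np.float64(11.0), 0.012: np.float64(11.0)}
[ 0.53078269 -0.23817098  0.13102527] [1.27388897 0.06490511 8.65330818]
```

Emit:
play_rows(commands=[-0.0125, 0.0014, 0, 0, 0, 0, 1, -0.0125, 0.0014, 0, 0, 0, 0, 1, -0.0125, 0.0014, 0, 0, 0, 0, 1, -0.0125, 0.0014, 0, 0, 0, 0, 1, -0.0125, 0.0014, 0, 0, 0, 0, 1, -0.0125, 0.0014, 0, 0, 0, 0, 1, -0.0125, 0.0014, 0, 0, 0, 0, 1])

```text
clock: 6.38
tool_pos: [0.5136, -0.2363, 0.131]
tcp_rot: [3.136, -0.177, 0.005]
ft_force: [3.3, -1.2, 9.0]
gripper_width: -0.0001
finger_force: 4.5
```

Emit:
play_rows(commands=[-0.0125, 0.0014, 0, 0, 0, 0, 1, -0.0125, 0.0014, 0, 0, 0, 0, 1, -0.0125, 0.0014, 0, 0, 0, 0, 1, -0.0125, 0.0014, 0, 0, 0, 0, 1, -0.0125, 0.0014, 0, 0, 0, 0, 1, -0.0125, 0.0014, 0, 0, 0, 0, 1, -0.0125, 0.0014, 0, 0, 0, 0, 1])

```text
clock: 6.97
tool_pos: [0.4962, -0.2343, 0.131]
tcp_rot: [3.136, -0.177, 0.005]
ft_force: [3.4, 0.1, 9.1]
gripper_width: -0.0001
finger_force: 4.6
```

```bash
python3 g.py s3
```

```text
plain end rel. edge mm {-0.012: np.float64(-25.0), 0: np.float64(-24.5), 0.012: np.float64(-23.5)}
[ 0.49576241 -0.23429268  0.13101414] [ 2.04071515  1.66125107 10.02653042]
```

Emit:
play_rows(commands=[-0.0125, 0.0014, 0, 0, 0, 0, 1, -0.0125, 0.0014, 0, 0, 0, 0, 1, -0.0125, 0.0014, 0, 0, 0, 0, 1, -0.0125, 0.0014, 0, 0, 0, 0, 1, -0.0125, 0.0014, 0, 0, 0, 0, 1, -0.0125, 0.0014, 0, 0, 0, 0, 1, -0.0125, 0.0014, 0, 0, 0, 0, 1, -0.0125, 0.0014, 0, 0, 0, 0, 1, 0, 0, 0, 0, 0, 0, 1])

```text
clock: 7.77
tool_pos: [0.4758, -0.2321, 0.131]
tcp_rot: [3.136, -0.177, 0.004]
ft_force: [0.7, 0.1, 11.1]
gripper_width: 0.0001
finger_force: 5.9
```

Emit:
play_rows(commands=[0, 0, 0.005, 0, 0, 0, 1, 0, 0, 0.03, 0, 0, 0, 1, 0, 0, 0.15, 0, 0, 0, 1, 0, 0, 0.2, 0, 0, 0, 1, 0, 0, 0.2, 0, 0, 0, 1, -0.1, 0, 0.05, 0, 0, 0, 0, -0.1, 0, 0, 0, 0, 0, 0, 0, 0, 0, 0, 0, 0, 0, 0, 0, 0, 0, 0, 0, 0])

```text
clock: 8.52
tool_pos: [0.4343, -0.232, 0.2579]
tcp_rot: [3.136, -0.178, 0.001]
ft_force: [-0.0, -0.3, 0.3]
gripper_width: 0.0481
finger_force: 0.0
```

```bash
python3 g.py s4; python3 - <<'E'
from h import *
s=r.state(); print(s['tool_pos'],s['tcp_rot'],s['ft_force'])
m,im,d=grab('wrist'); np.savez('pics/w2.npz',im=im,d=d,**m)
cv2.imwrite('pics/w2.png',cv2.resize(im[...,::-1],(800,600),interpolation=cv2.INTER_CUBIC))
E
```

```text
plain end rel. edge mm {-0.012: np.float64(-45.5), 0: np.float64(-44.5), 0.012: np.float64(-44.5)}
[ 0.43497961 -0.23180431  0.25753832] [1.13307742 0.45031467 0.51309993]
[ 0.43497961 -0.23180431  0.25753832] [ 3.13646438e+00 -1.77134487e-01  7.76856914e-04] [1.13307742 0.45031467 0.51309993]
```

View pics/w2.png

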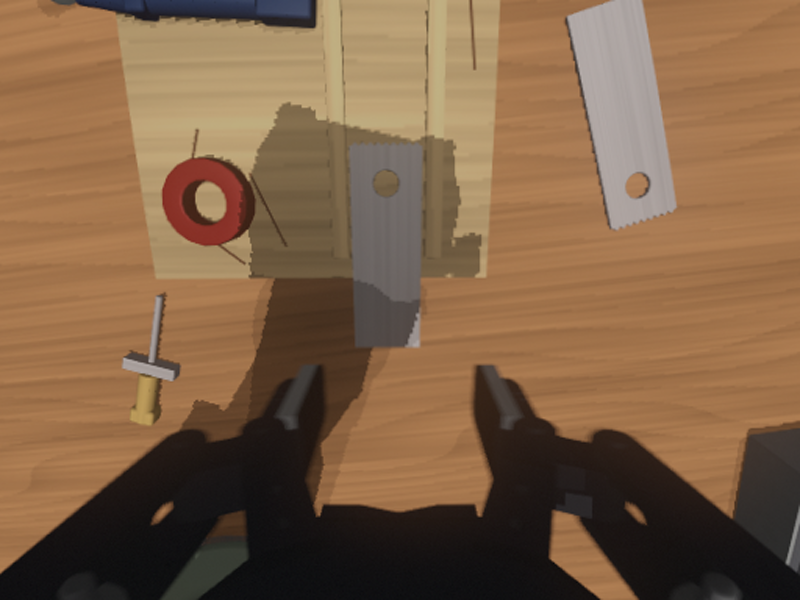

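The gauge overhangs with its plain end corners at (355,347) and (420,346), hole at (386,183), and the front edge at v≈277. It is still flat.

```bash
python3 - <<'E'
from h import *
m=r.camera_model('wrist'); d=np.load('pics/w2.npz')['d']
for n,p,z in [('hole',(386,183),.106),('pL',(355,347),.106),('pR',(420,346),.106),('edgeL',(250,277),.103),('edgeR',(470,277),.103),('mid',(386,250),.106),('nearplain',(386,320),.106)]:
    u,v=(p[0]+.5)/1.5625-.5,(p[1]+.5)/1.5625-.5
    print(n,onplane(m,u,v,z).round(4),world(m,u,v,d[round(v),round(u)]).round(4))
E
```

```text
hole [ 0.5037 -0.233   0.106 ] [ 0.5037 -0.2329  0.1019]
pL [ 0.3989 -0.1991  0.106 ] [ 0.3982 -0.1988  0.1043]
pR [ 0.3947 -0.2433  0.106 ] [ 3.503e-01 -2.441e-01 -2.000e-04]
edgeL [ 0.4546 -0.1367  0.103 ] [ 0.4543 -0.136   0.1014]
edgeR [ 0.4384 -0.2807  0.103 ] [ 0.438  -0.2809  0.1015]
mid [ 0.4627 -0.2281  0.106 ] [ 0.4625 -0.228   0.1044]
nearplain [ 0.4159 -0.2225  0.106 ] [ 0.4159 -0.2225  0.1059]
```

Emit:
play_rows(commands=[-0.0715, 0.04, 0, 0, 0, 0, 0, 0, 0, -0.16, 0, 0, 0, 0, 0, 0, -0.16, 0, 0, 0, 0, 0, 0, -0.16, 0, 0, 0, 0, 0, 0, -0.1, 0, 0, 0, 0, 0, 0, -0.06, 0, 0, 0, 0, 0, 0, 0, 0, 0, 0, 0, 0, 0, 0, 0, 0, 0, 0])

```text
clock: 9.28
tool_pos: [0.4208, -0.2235, 0.1287]
tcp_rot: [-3.136, 0.176, 0.002]
ft_force: [0.2, 0.1, 0.6]
gripper_width: 0.0854
finger_force: 0.0
```

```bash
python3 g.py s5; python3 - <<'E'
from h import *
s=r.state(); print(s['tool_pos'],s['tcp_rot'],s['ft_force'],s['gripper_width'])
m,im,d=grab('wrist');m2,im2,d2=grab('side'); np.savez('pics/w3.npz',im=im,d=d,**m)
a=cv2.resize(im[60:360,90:430],(400,353));b=cv2.resize(im2[180:330,160:330],(400,353),interpolation=cv2.INTER_CUBIC)
cv2.imwrite('pics/c3.png',np.hstack([a,b])[...,::-1])
E
```

```text
plain end rel. edge mm {-0.012: np.float64(-60.5), 0: np.float64(-65.5), 0.012: np.float64(-58.0)}
[ 0.42111913 -0.22374642  0.12943604] [-0.63498506 -1.22372074  0.94233152]
[ 0.42111913 -0.22374642  0.12943604] [-3.13649300e+00  1.76450390e-01  1.93140606e-05] [-0.63498506 -1.22372074  0.94233152] 0.08515930571941831
```

View pics/c3.png

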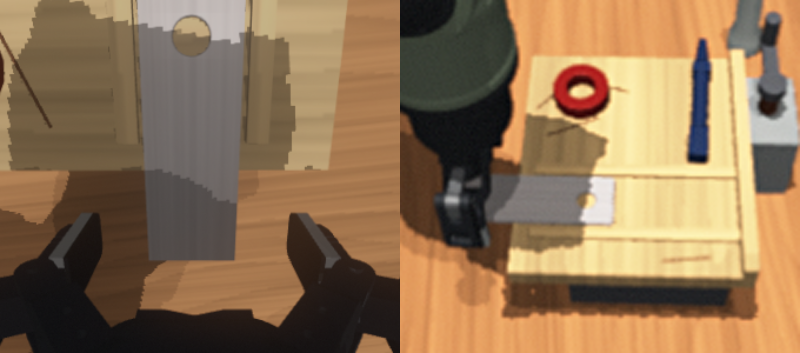

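The fingers straddle the overhang symmetrically, with the gauge's sides at crop x 148–236 and the pads at 100 and 287. Next I lower and close.

Emit:
play_rows(commands=[0, 0, -0.06, 0, 0, 0, 0, 0, 0, -0.045, 0, 0, 0, 0, 0, 0, 0, 0, 0, 0, 0, 0, 0, 0, 0, 0, 0, 0.5, 0, 0, 0, 0, 0, 0, 0.5, 0, 0, 0, 0, 0, 0, 0.6, 0, 0, 0, 0, 0, 0, 0.7, 0, 0, 0, 0, 0, 0, 0.7, 0, 0, 0, 0, 0, 0, 0.7], newtons=40)

```text
clock: 10.18
tool_pos: [0.4209, -0.2239, 0.1084]
tcp_rot: [3.136, -0.177, 0.001]
ft_force: [-0.0, 0.2, 4.3]
gripper_width: 0.0425
finger_force: 40.0
```

Emit:
play_rows(commands=[0, 0, 0, 0, 0, 0, 0.8, 0, 0, 0.01, 0, 0, 0, 0.8, 0, 0, 0.03, 0, 0, 0, 0.8, 0, 0, 0.08, 0, 0, 0, 0.8, 0, 0, 0.1, 0, 0, 0, 0.8, 0, 0, 0.1, 0, 0, 0, 0.8, 0, 0, 0.1, 0, 0, 0, 0.8, 0, 0, 0, 0, 0, 0, 0.8, 0, 0, 0, 0, 0, 0, 0.8], newtons=60)

```text
clock: 10.93
tool_pos: [0.4209, -0.224, 0.193]
tcp_rot: [3.136, -0.177, 0.003]
ft_force: [-0.7, -0.1, -1.8]
gripper_width: 0.0417
finger_force: 60.8
```

```bash
python3 - <<'E'
from h import *
s=r.state(); print(s['tool_pos'],s['tcp_rot'],s['ft_force'],s['gripper_width'],s['moment'])
m,im,d=grab('wrist');m2,im2,d2=grab('side');  np.savez('pics/w4.npz',im=im,d=d,**m)
a=cv2.resize(im[0:300,90:430],(400,353));b=cv2.resize(im2[180:330,160:330],(400,353),interpolation=cv2.INTER_CUBIC)
cv2.imwrite('pics/c4.png',np.hstack([a,b])[...,::-1])
E
```

```text
[ 0.42087251 -0.22396543  0.19304446] [ 3.13594675e+00 -1.77057869e-01  2.61839216e-03] [-0.6723236  -0.12176405 -1.84808801] 0.04168966812390535 [ 0.00782919  0.07690543 -0.03046926]
```

View pics/c4.png

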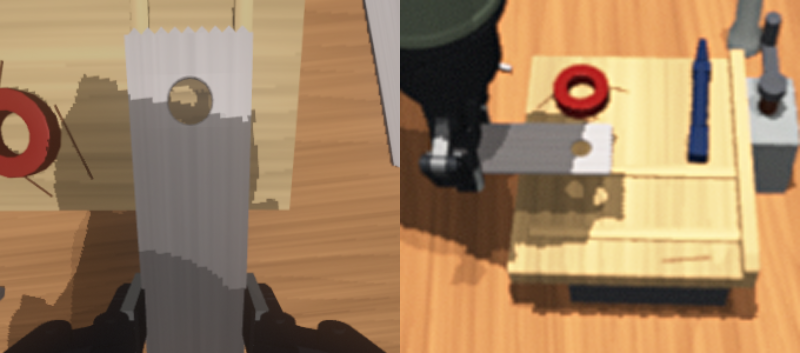

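It is held and level in view. The hole is at wrist (251.5,85.9). I'll fit the plane from depth and locate the hole in the tool frame.

```bash
cat > hole.py <<'E'
from h import *
from scipy.spatial.transform import Rotation as R
def hole(show=True):
    s=r.state(); m,im,d=grab('wrist')
    T=R.from_rotvec(s['tcp_rot']).as_matrix(); P=[]
    W=s['tool_pos']
    for v in range(0,384,2):
        for u in range(150,360,2):
            if d[v,u]>0:
                p=T.T@(world(m,u,v,d[v,u])-W)
                if abs(p[2]-.003)<.025 and .025<p[0]<.11 and abs(p[1])<.02: P.append(p)
    P=np.array(P); A=np.c_[P[:,:2],np.ones(len(P))]; c=np.linalg.lstsq(A,P[:,2],rcond=None)[0]
    k=abs(A@c-P[:,2])<.003; c=np.linalg.lstsq(A[k],P[k,2],rcond=None)[0]
    print('plane in tool: slope x,y deg',np.degrees(np.arctan(c[:2])).round(2),'z at grasp',c[2].round(4),'n',k.sum())
    return s,m,im,d,T,W,c
E
python3 - <<'E'
from hole import *
s,m,im,d,T,W,c=hole()
# hole: intersect rays with the top plane (tool z = c)
def tool(u,v):
    Wc=np.linalg.inv(m['camera_from_world']);p=ray(m,u,v);o=T.T@(Wc[:3,3]-W);q=T.T@(Wc[:3,:3]@[p[0],-p[1],-1])
    t=(c[0]*o[0]+c[1]*o[1]+c[2]-o[2])/(q[2]-c[0]*q[0]-c[1]*q[1]);return o+t*q
for n,p in [('hole',(190,101)),('tL',(125,36)),('tR',(253,32)),('sideL',(139,270)),('sideR',(247,270))]:
    q=tool(90+p[0]*.85,p[1]*.85); print(n,q.round(4),(W+T@q).round(4))
print('hole if z=.0026 plane', onplane(m,251.5,85.9,W[2]-.0026).round(4))
E
```

```text
plane in tool: slope x,y deg [ 0.6  -0.05] z at grasp 0.0036 n 4120
hole [ 0.0831 -0.0001  0.0045] [ 0.5029 -0.2328  0.1871]
tL [ 0.1043 -0.0224  0.0047] [ 0.5264 -0.2132  0.1869]
tR [0.1055 0.0214 0.0047] [ 0.5227 -0.2567  0.1869]
sideL [ 0.0178 -0.0213  0.0038] [ 0.4404 -0.2044  0.1879]
sideR [0.0179 0.0232 0.0038] [ 0.4354 -0.2487  0.1879]
hole if z=.0026 plane [ 0.5027 -0.2328  0.1891]
```

Emit:
play_rows(commands=[0.01, 0.04, 0.03, 0, 0, 0, 0.8, 0.03, 0.1, 0.03, 0, 0, 0.019, 0.8, 0.05, 0.15, 0.03, 0, 0, 0.019, 0.8, 0.05, 0.17, 0.01, 0, 0, 0.019, 0.8, 0.05, 0.17, 0, 0, 0, 0.019, 0.8, 0.05, 0.17, 0, 0, 0, 0.019, 0.8, 0.05, 0.17, 0, 0, 0, 0.019, 0.8, 0.05, 0.17, 0, 0, 0, 0.019, 0.8, 0.05, 0.17, 0, 0, 0, 0.019, 0.8, 0.05, 0.17, 0, 0, 0, 0.019, 0.8])

```text
clock: 11.92
tool_pos: [0.5084, 0.0746, 0.212]
tcp_rot: [-3.132, -0.248, 0.001]
ft_force: [2.0, -0.3, -1.1]
gripper_width: 0.042
finger_force: 60.8
```

Emit:
play_rows(commands=[0.05, 0.17, 0, 0, 0, 0.019, 0.8, 0.035, 0.15, 0, 0, 0, 0, 0.8, 0.015, 0.1, 0, 0, 0, 0, 0.8, 0.01, 0.06, 0, 0, 0, 0, 0.8, 0, 0, 0, 0, 0, 0, 0.8, 0, 0, 0, 0, 0, 0, 0.8, 0, 0, 0, 0, 0, 0, 0.8])

```text
clock: 12.5
tool_pos: [0.5304, 0.1669, 0.212]
tcp_rot: [3.127, 0.289, -0.001]
ft_force: [-0.6, -0.6, -1.3]
gripper_width: 0.0424
finger_force: 60.8
```

```bash
python3 - <<'E'
from hole import *
s,m,im,d,T,W,c=hole(); print(W,s['tcp_rot'],np.degrees(np.arctan2(T[1,0],T[0,0])),s['ft_force'])
np.savez('pics/w5.npz',im=im,d=d,**m)
cv2.imwrite('pics/w5.png',cv2.resize(im[...,::-1],(800,600),interpolation=cv2.INTER_CUBIC))
E
```

```text
plane in tool: slope x,y deg [ 0.57 -0.01] z at grasp 0.0037 n 4088
[0.5304214  0.16689169 0.21196464] [ 3.12739269e+00  2.89349414e-01 -1.02863298e-03] 10.572008808522565 [-0.59259737 -0.58953818 -1.32730576]
```

View pics/w5.png

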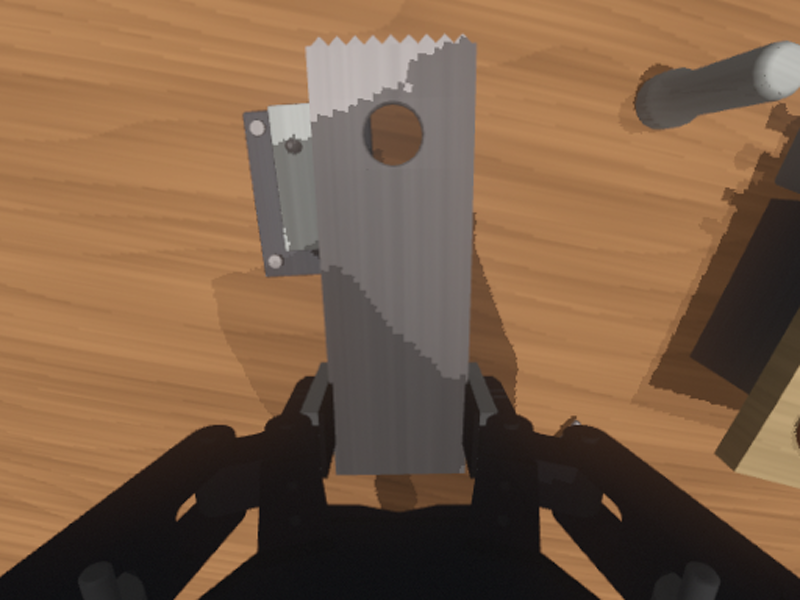

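The pin top is at (293,145), the rest's left edge runs from (269,108) to (287,250), and the gauge hole is at (393,134).

```bash
python3 - <<'E'
from h import *
m=r.camera_model('wrist'); d=np.load('pics/w5.npz')['d']; W=r.state()['tool_pos']
f=lambda p:((p[0]+.5)/1.5625-.5,(p[1]+.5)/1.5625-.5)
for n,p,z in [('pin',(293,145),.062),('restB',(269,108),.05),('restF',(287,250),.05),('base bolt',(257,128),.01),('bolt2',(275,262),.01)]:
    u,v=f(p); print(n,onplane(m,u,v,z).round(4),world(m,u,v,d[round(v),round(u)]).round(4))
for p in [(393,134),(321,44),(475,40),(336,473),(467,471)]:
    u,v=f(p); print('gauge',onplane(m,u,v,W[2]-(.0037 if p[1]>400 else .0045)).round(4))
print(W)
E
```

```text
pin [0.6075 0.2441 0.062 ] [0.6074 0.2432 0.0657]
restB [0.6265 0.2642 0.05  ] [0.6265 0.2643 0.0497]
restF [0.5414 0.2432 0.05  ] [0.5411 0.2436 0.0485]
base bolt [0.6155 0.2833 0.01  ] [0.6154 0.2825 0.0124]
bolt2 [0.5218 0.2604 0.01  ] [0.5226 0.2596 0.0131]
gauge [0.6119 0.1826 0.2076]
gauge [0.6301 0.2047 0.2076]
gauge [0.6382 0.1661 0.2076]
gauge [0.5023 0.1823 0.2084]
gauge [0.5113 0.1385 0.2084]
[0.53055718 0.16677023 0.21209868]
```

```bash
python3 - <<'E'
from h import *
m=r.camera_model('wrist'); W=r.state()['tool_pos']
f=lambda p:((p[0]+.5)/1.5625-.5,(p[1]+.5)/1.5625-.5)
ang=lambda a,b:np.degrees(np.arctan2(*(a-b)[1::-1])).round(2)
for a,b in [((308,60),(331,400)),((475,60),(469,360))]:
    print('gauge side',ang(onplane(m,*f(a),W[2]-.0045),onplane(m,*f(b),W[2]-.0039)))
ms,mi=r.camera_model('scene'),r.camera_model('side')
S=lambda x,y,ox,oy:((x+.5)/5-.5+ox,(y+.5)/5-.5+oy)
s=[onplane(ms,*S(x-400,y,340,195),.05) for x,y in[(688,178),(600,36),(630,190),(543,50)]]
i=[onplane(mi,*S(x-400,y-300,220,115),.05) for x,y in[(665,335),(521,365),(677,372),(524,401)]]
for q in(s,i): print(ang(q[0],q[1]),ang(q[2],q[3]),np.round(q,4)[:,:2].tolist())
E
```

```text
gauge side 11.62
gauge side 12.09
10.54 11.56 [[0.6334, 0.2644], [0.5428, 0.2476], [0.6373, 0.2341], [0.5488, 0.216]]
12.46 10.65 [[0.6313, 0.2669], [0.5436, 0.2476], [0.6344, 0.2326], [0.5433, 0.2155]]
```

Emit:
play_rows(commands=[-0.007, 0.1, 0, 0, 0, 0.014, 0.8, -0.007, 0.1, 0, 0, 0, 0, 0.8, -0.006, 0.098, -0.03, 0, 0, 0, 0.8, 0, 0, -0.12, 0, 0, 0, 0.8, 0, 0, -0.15, 0, 0, 0, 0.8, 0, 0, -0.15, 0, 0, 0, 0.8, 0, 0, -0.12, 0, 0, 0, 0.8, 0, 0, -0.06, 0, 0, 0, 0.8, 0, 0, 0, 0, 0, 0, 0.8, 0, 0, 0, 0, 0, 0, 0.8])

```text
clock: 13.38
tool_pos: [0.5269, 0.2274, 0.0866]
tcp_rot: [3.125, 0.325, -0.0]
ft_force: [-0.7, 0.0, -0.9]
gripper_width: 0.0421
finger_force: 60.9
```

```bash
python3 - <<'E'
from hole import *
s,m,im,d,T,W,c=hole(); print(W,np.degrees(np.arctan2(T[1,0],T[0,0])),s['ft_force'])
a,i2,_=grab('side'); b,i1,_=grab('scene')
f=lambda im,x,y,w,h:cv2.resize(im[y:y+h,x:x+w],(400,300),interpolation=cv2.INTER_CUBIC)
np.savez('pics/w6.npz',im=im,d=d,**m)
cv2.imwrite('pics/c6.png',np.vstack([np.hstack([f(im,170,20,160,120),f(im,0,0,512,384)]),np.hstack([f(i2,215,100,80,60),f(i1,340,180,80,60)])])[...,::-1])
E
```

```text
plane in tool: slope x,y deg [ 0.57 -0.  ] z at grasp 0.0037 n 4091
[0.52691405 0.22735082 0.08663379] 11.858927762930206 [-0.70297665  0.03447494 -0.93159272]
```

View pics/c6.png

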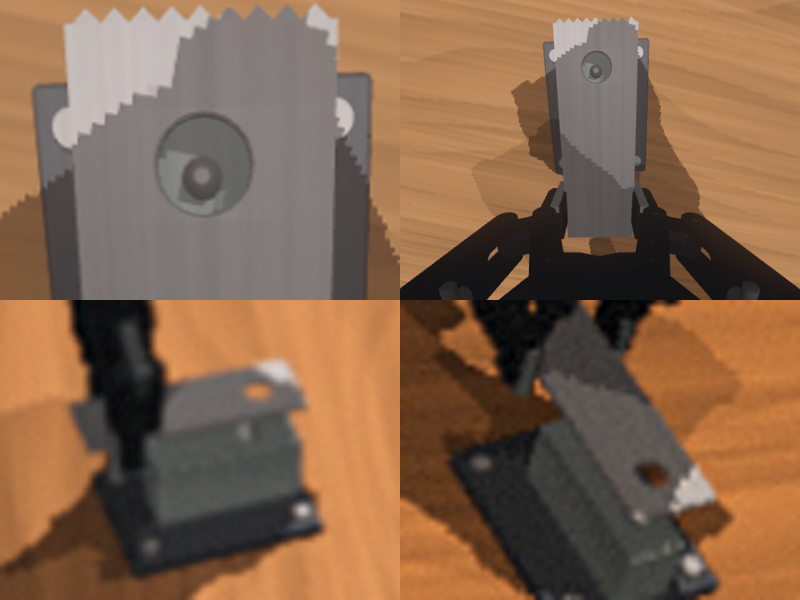

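Through the hole the pin top sits at wrist (250.6,89.4), against the hole centre at (251.4,85.4).

```bash
python3 - <<'E'
from h import *
m=r.camera_model('wrist'); W=r.state()['tool_pos']
h=onplane(m,251.4,85.4,W[2]-.0045);h2=onplane(m,251.4,85.4,W[2]-.003)
for p in [(250.6,89.4)]: print(h,h2,[onplane(m,*p,z).round(4) for z in(.066,.063)])
E
```

```text
[0.60852935 0.24571555 0.08323203] [0.6083982  0.2456686  0.08473203] [array([0.6082, 0.2463, 0.066 ]), array([0.6084, 0.2464, 0.063 ])]
```

Emit:
play_rows(commands=[0, 0, -0.03, 0, 0, 0, 0.8, 0, 0, -0.03, 0, 0, 0, 0.8, 0, 0, -0.03, 0, 0, 0, 0.8, 0, 0, -0.02, 0, 0, 0, 0.8, 0, 0, -0.005, 0, 0, 0, 0.8, 0, 0, 0, 0, 0, 0, 0.8, 0, 0, 0, 0, 0, 0, 0.8])

```text
clock: 14.12
tool_pos: [0.5266, 0.2279, 0.0631]
tcp_rot: [3.125, 0.326, -0.0]
ft_force: [0.8, -0.7, -0.1]
gripper_width: 0.0421
finger_force: 60.9
```

Emit:
play_rows(commands=[0, 0, -0.004, 0, 0, 0, 0.8, 0, 0, -0.004, 0, 0, 0, 0.8, 0, 0, -0.004, 0, 0, 0, 0.8, 0, 0, 0, 0, 0, 0, 0.8, 0, 0, 0, 0, 0, 0, 0.8])

```text
clock: 14.53
tool_pos: [0.5266, 0.2278, 0.0607]
tcp_rot: [-3.125, -0.326, 0.0]
ft_force: [-0.4, -1.0, -0.9]
gripper_width: 0.0422
finger_force: 60.9
```

Emit:
play_rows(commands=[0, 0, -0.004, 0, 0, 0, 0.8, 0, 0, -0.003, 0, 0, 0, 0.8, 0, 0, 0, 0, 0, 0, 0.8])

```text
clock: 14.78
tool_pos: [0.5266, 0.2278, 0.0592]
tcp_rot: [3.125, 0.326, -0.0]
ft_force: [0.5, 0.5, -0.8]
gripper_width: 0.0418
finger_force: 60.9
```

Emit:
play_rows(commands=[0, 0, -0.003, 0, 0, 0, 0.8, 0, 0, 0, 0, 0, 0, 0.8, 0, 0, 0, 0, 0, 0, 0.8])

```text
clock: 15.03
tool_pos: [0.5266, 0.2278, 0.0587]
tcp_rot: [-3.125, -0.326, 0.0]
ft_force: [-0.2, 0.5, -1.7]
gripper_width: 0.042
finger_force: 60.9
```

Emit:
play_rows(commands=[0, 0, -0.002, 0, 0, 0, 0.8, 0, 0, 0, 0, 0, 0, 0.8, 0, 0, 0, 0, 0, 0, 0.8])

```text
clock: 15.28
tool_pos: [0.5266, 0.2278, 0.0583]
tcp_rot: [-3.125, -0.326, 0.0]
ft_force: [-0.2, -0.3, -1.6]
gripper_width: 0.0418
finger_force: 60.9
```

Emit:
play_rows(commands=[0, 0, -0.002, 0, 0, 0, 0.8, 0, 0, 0, 0, 0, 0, 0.8, 0, 0, 0, 0, 0, 0, 0.8])

```text
clock: 15.53
tool_pos: [0.5266, 0.2278, 0.0579]
tcp_rot: [-3.125, -0.326, -0.0]
ft_force: [0.3, -0.7, -0.9]
gripper_width: 0.0417
finger_force: 60.9
```

Emit:
play_rows(commands=[0, 0, -0.002, 0, 0, 0, 0.8, 0, 0, 0, 0, 0, 0, 0.8, 0, 0, 0, 0, 0, 0, 0.8])

```text
clock: 15.78
tool_pos: [0.5266, 0.2278, 0.0575]
tcp_rot: [3.125, 0.326, -0.0]
ft_force: [0.2, -0.4, -1.0]
gripper_width: 0.0421
finger_force: 60.9
```

Emit:
play_rows(commands=[0, 0, -0.002, 0, 0, 0, 0.8, 0, 0, 0, 0, 0, 0, 0.8, 0, 0, 0, 0, 0, 0, 0.8])

```text
clock: 16.03
tool_pos: [0.5266, 0.2278, 0.0571]
tcp_rot: [-3.125, -0.326, -0.0]
ft_force: [0.4, 0.1, -0.9]
gripper_width: 0.0419
finger_force: 60.9
```

Emit:
play_rows(commands=[0, 0, -0.0025, 0, 0, 0, 0.8, 0, 0, 0, 0, 0, 0, 0.8, 0, 0, 0, 0, 0, 0, 0.8])

```text
clock: 16.28
tool_pos: [0.5266, 0.2278, 0.0566]
tcp_rot: [-3.125, -0.326, 0.0]
ft_force: [0.1, 0.2, -1.0]
gripper_width: 0.0424
finger_force: 60.9
```

Emit:
play_rows(commands=[0, 0, -0.0025, 0, 0, 0, 0.8, 0, 0, 0, 0, 0, 0, 0.8, 0, 0, 0, 0, 0, 0, 0.8])

```text
clock: 16.53
tool_pos: [0.5267, 0.2278, 0.0562]
tcp_rot: [-3.125, -0.326, -0.0]
ft_force: [0.6, 0.6, -0.1]
gripper_width: 0.042
finger_force: 61.0
```

Emit:
play_rows(commands=[0, 0, -0.002, 0, 0, 0, 0.8, 0, 0, 0, 0, 0, 0, 0.8, 0, 0, 0, 0, 0, 0, 0.8])

```text
clock: 16.78
tool_pos: [0.5267, 0.2278, 0.0558]
tcp_rot: [-3.125, -0.326, -0.0]
ft_force: [-1.5, -0.9, 3.3]
gripper_width: 0.0418
finger_force: 61.2
```

Emit:
play_rows(commands=[0, 0, 0, 0, 0, 0, 0.8, 0, 0, 0, 0, 0, 0, 0.8, 0, 0, 0, 0, 0, 0, 0.45, 0, 0, 0, 0, 0, 0, 0.4, 0, 0, 0, 0, 0, 0, 0.2, 0, 0, 0, 0, 0, 0, 0, 0, 0, 0, 0, 0, 0, 0, 0, 0, 0, 0, 0, 0, 0], newtons=20)

```text
clock: 17.45
tool_pos: [0.5266, 0.2278, 0.0557]
tcp_rot: [-3.125, -0.326, 0.0]
ft_force: [-0.5, -1.0, 0.2]
gripper_width: 0.0855
finger_force: 0.0
```

Emit:
play_rows(commands=[0, 0, 0.03, 0, 0, 0, 0, 0, 0, 0.1, 0, 0, 0, 0, 0, 0, 0.15, 0, 0, 0, 0, 0, 0, 0.2, 0, 0, 0, 0, -0.1, 0, 0.2, 0, 0, 0, 0, 0, 0, 0, 0, 0, 0, 0, 0, 0, 0, 0, 0, 0, 0])

```text
clock: 18.03
tool_pos: [0.5083, 0.2282, 0.1916]
tcp_rot: [-3.123, -0.326, -0.006]
ft_force: [0.6, -0.6, -0.8]
gripper_width: 0.0857
finger_force: 0.0
```

```bash
python3 - <<'E'
from h import *
s=r.state(); print(s['tool_pos'],s['ft_force'],s['gripper_width'])
m,im,d=grab('wrist'); a,i2,_=grab('side'); b,i1,_=grab('scene')
f=lambda im,x,y,w,h:cv2.resize(im[y:y+h,x:x+w],(400,300),interpolation=cv2.INTER_CUBIC)
cv2.imwrite('pics/c7.png',np.vstack([np.hstack([f(im,0,0,512,384),f(i1,0,0,512,384)]),np.hstack([f(i2,215,100,80,60),f(i1,340,180,80,60)])])[...,::-1])
E
```

```text
[0.50833852 0.2282402  0.19158258] [ 0.57614203 -0.5714068  -0.79298434] 0.08566611555957616
```

View pics/c7.png

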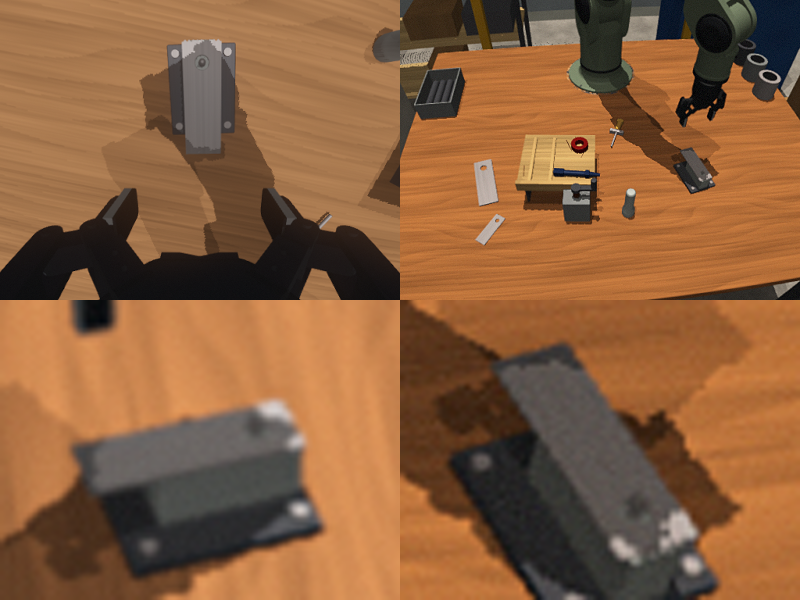

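The gauge lies flat along the rest with the pin through its hole (wrist tile 201,62). The bumper ring, mandrel, torch and depth gauge look unmoved, and the gripper is clear.

```bash
python3 -c "
from bench import r
print(r.job_done())"
```

```text
the job is handed in; nothing more can be done
None
```

The job is handed in: the last pictures show the gauge lying flat along the checking stand's rest with its hole over the pin, let go and the gripper clear; press readings peaked at about 11 N and the four bystanders look unmoved.

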